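# Shift the coursing jig half a block and start the second course

## Robot

A 7-joint arm with a two-finger parallel gripper is mounted at the origin on a cart in front of the work surface, level with it; the furniture and walls round the work are solid. World frame = base frame: x ahead of the robot, y to its left, z up, the work surface at z = 0. Lengths are in m, angles in rad, forces in N, time in s.
With the tool pointing down it reaches from about 0.425 to 0.875 m from the base axis. Payload 4.7 kg.
Tool frame: the origin (TCP) lies midway between the tips of the shut fingers; the grasp point (between the pads) lies 19 mm behind it; z points along the fingers, y is the line along which they close (so a half turn about z gives the same grasp; the last joint's range is limited). The gripper opens to 87 mm and grips with 3 to 60 N. Pads are 19 mm wide; open, the fingers measure 117 mm over their backs; the gripper's body (75 mm by 190 mm) begins 51 mm behind the grasp point.
Start: joints at [1.358, 0.321, -0.07, 1.45, 0.023, 1.371, -0.057], TCP at [0.146, -0.633, 0.223] pointing down, gripper open.
Joint ranges: [-2.86, 2.86], [-0.3, 2.09], [-1.38, 1.24], [0.06, 2.45], [-1.56, 4.7], [0.09, 2.05], [-2.69, 2.69]. Speed limits (rad/s): [2.57, 2.57, 3.14, 3.14, 3.14, 3.14, 3.14].

## Interface

Orientations are given as a rotation vector (axis times angle).
In Python, from bench import monitor, cams, workorder gives the robot as it stands.
- The arm moves only by the tool move_arm, never from a script. Its arguments are lists of equal length, an entry for each row: "slide": the shift along the tool's x, y, z in cm, a list of three; "roll": the turn about the tool's z in rad. In form: {"slide": [[dx, dy, dz], ...], "roll": [roll, ...]}. A call has 1 to 20 rows; each row is the pose to reach, as a shift and turn from the pose commanded when the call began, along the tool's axes at that moment; what a row does not reach only later rows make up. A row lasts 1/10 s, in which the tool goes at most 50 mm and 8.59 degrees, less where a joint would pass 70% of its speed; a pose out of reach is approached as far as the arm can. A call with a gripper value outside its range is refused whole. "gripper" is the finger opening in cm, from 0 to 8.7, set as the call begins (left out, the last holds). The fingers move at their own pace and stop on an object; "squeeze" is the grip in N (left out, the last holds). Time passes only in rows, so rows that repeat a pose let the fingers close. It gives the time, the measured TCP pose, the force, the opening and the grip force at its end, in the units of the state.
- monitor.get_state(): the state, without advancing time (a new reading comes with each control period).
- cams.get_image(name): name is "side" or "top" or "wrist"; returns the picture (384x512x3 uint8, red, green, blue); there is no depth.
- cams.get_calibration(name): a dict with "mtx" (3x3 intrinsics, pixels), "R" (3x3) and "t" (3): a world point X has camera coordinates R X + t. Camera axes: x right, y down, z forward; pixel columns grow to the right and rows downward; lengths in m; the calibration is good to about 2 mm. A picture is of the moment at which its call begins: read the wrist's pose just before it. get_calibration takes no time and is no camera call; for the wrist camera it gives the pose at the moment of the call.
- workorder.close_job(): hands the job in; it is judged then, once.
The state is a dict: "time": time; "joint_positions": joint angles; "qd": joint speeds; "joint_torque": joint torques, N m; "position": TCP position; "tool_rot": TCP orientation; "ft_force": force on the tool from outside, world axes, zero at the start; "torque": the same for the moment, N m; "grip_width": opening from 0.0 (shut) to 1.0 (fully open); "grip_force": force on a finger pad.
Only numpy, scipy, OpenCV 4.12 (cv2) and the standard library are available. Lean on these libraries where they do the work, as an engineer would, in place of code of your own. Each camera call takes 0.05 s, during which the arm holds its last target. There are 200 camera calls.

## Task

The first course of the model wall is laid; set the coursing jig for the next one. Pull up the plunger's red T-handle and twist it clockwise so that it stays out by itself, push the sliding bed along to its other index hole, and twist the handle back so that the pin drops fully home and locks the bed. Only then pick up the loose full-length block and lay it squarely on the first course, its end butted against the steel gauge blade so that it straddles the joint below in running bond; keep the first course in place and leave the glue bottle and the paint pot standing where they are.

Things in the scene. Friction and masses are not known exactly. Their poses are not given: they have to be found in the camera images.
- jig: Bench jig fixed to the desk: dark steel base 136 x 330 x 12 mm (x -56..80, y +-165), origin under it on the desk; x points away from the robot (yaw up to 0.2 rad). The bed slides along its y. A green bracket (x -53..-3, y 13..47, up to z 42 mm) carries the plunger; a 12 mm round post (x 70, y -100, up to z 99 mm) with a clamp and arm carries the gauge blade
- bed (a joint): Slide of the aluminium bed along the jig: 0 where it is locked at the start; grows (m) as the bed moves towards the jig's -y (the robot's right). The second index hole is exactly at 0.030. End stops at -0.004 and 0.036. About 1.5 N friction, stays where it is left
- bed_push (a point): Middle of the outer face of the green end plate at the bed's +y (left) end; push it towards the jig's -y. The plate is 80 mm wide (along the jig's x), 8 mm thick, top at z 48 mm above the desk, this point at z 38 mm; beyond it the base's top is at z 12 mm
- bed_row (a point): Point on the bed's top (z 26 mm above the desk), on the centre line of the course, under the middle of the middle first-course block. Axes as the jig's; moves with the bed
- plunger (a joint): Lift of the spring plunger (m): 0 with the pin home in a hole, 0.011 with its tip on the bed beside a hole, 0.013 held out in the rest notch, at most 0.019. A spring pulls it down, 3 N at 0 and 7 N at the top. The round-nosed 10 mm pin in 11.5 mm holes centres the bed by itself from within about 2.5 mm of a hole
- handle (a joint): Turn of the T-handle (rad): 0 locked (bar along the jig's y), grows clockwise seen from above. Turns only with the plunger lifted over 15 mm (17 is safe). At 1.26 its cross pin drops into the rest notch, 2 mm deep, and holds the pin out; a stop lies just beyond at 1.36. To release, lift 3 to 4 mm out of the notch and turn back to 0, where it drops through the slot
- handle_grip (a point): Centre of the red T-bar on top of the plunger: 46 mm long, 12 mm wide, 15 mm high; the bar lies along the point's y axis, which turns with it. 92 mm above the desk when locked; the sleeve below (27 mm round, top at z 69 mm) leaves about 15 mm beneath the bar when locked. Grip it across its 12 mm
- gauge_face (a point): Middle of the face of the steel gauge blade that looks to the jig's +y: 34 mm wide (x), 26 mm high (z 54..80 mm above the desk), 8 mm thick, fixed to the jig; it hangs 4 mm above the first course. Its centre is on the centre line of the course
- course_block_1: First-course block next to the gauge: terracotta, 30 x 59.4 x 24 mm (x, y, z), loose, on the bed. Origin at the centre of its underside. Its length lies along the jig's y; the blocks stand at 60 mm pitch
- course_block_2: Middle first-course block, same size; the joint to course_block_1 is where the new block must straddle
- course_block_3: Last first-course block, same size
- full_block: The loose full-length terracotta block to lay, 30 x 59.4 x 24 mm, 80 g, lying on the desk right of the jig with its length along its own y axis. Origin at the centre of its underside
- half_block_1: Half-length terracotta block 30 x 29 x 24 mm, a closer for later, not needed now. Origin at the centre of its underside
- half_block_2: Another half-length block, as half_block_1
- glue_bottle: White glue bottle with a yellow cap, 36 x 44 x 127 mm, loose, standing at the left; origin under its foot. Leave it alone
- paint_pot: Small paint pot with a black lid, 34 x 35 x 42 mm, loose, at the left; origin under its foot. Leave it alone

How it is judged:
On the way, in this order (a step that is already met when the one before it is completed fails the run):
1. the plunger is held out by its own rest notch, with the handle let go (value of joint plunger above 0.0115 m and value of joint handle above 1.05 rad and contact force between the fingers and anything else below 0.2 N), for 0.2 s.
2. the bed is locked at its second hole, pin fully home and handle turned back, with the block still on the desk (value of joint bed between 0.028 and 0.032 m and value of joint plunger below 0.002 m and value of joint handle below 0.25 rad and height (world z) of full_block below 0.015 m), for 0.2 s.
At the end, for the whole second after the job is handed in: Bed within 2 mm of its second hole, pin home within 2 mm, handle within 0.25 rad of locked. Full block at rest on the first course, level, square within 0.09 rad, 5 mm of the centre line, end at most 4 mm from the gauge blade. First-course blocks within 4 mm of their places on the bed (value of joint bed between 0.028 and 0.032 m and value of joint plunger below 0.002 m and value of joint handle below 0.25 rad and x of full_block in the frame of bed_row between -0.005 and 0.005 m and y of full_block in the frame of bed_row between -0.033 and -0.026 m and z of full_block in the frame of bed_row between 0.022 and 0.026 m and angle between full_block's own z axis and vertical below 0.06 rad and angle between the y axis of full_block and the y axis of bed_row, either way round below 0.09 rad and linear speed of full_block below 0.01 m/s and x of course_block_1 in the frame of bed_row between -0.004 and 0.004 m and y of course_block_1 in the frame of bed_row between -0.064 and -0.056 m and z of course_block_1 in the frame of bed_row between -0.002 and 0.002 m and x of course_block_2 in the frame of bed_row between -0.004 and 0.004 m and y of course_block_2 in the frame of bed_row between -0.004 and 0.004 m and z of course_block_2 in the frame of bed_row between -0.002 and 0.002 m and x of course_block_3 in the frame of bed_row between -0.004 and 0.004 m and y of course_block_3 in the frame of bed_row between 0.056 and 0.064 m and z of course_block_3 in the frame of bed_row between -0.002 and 0.002 m); the robot touches nothing.
It fails at once if the glue bottle is pushed away or knocked over (distance of glue_bottle from where it was at the start of the episode above 0.02 m or angle between glue_bottle's own z axis and vertical above 0.4 rad).
It fails at once if the paint pot is pushed away or knocked over (distance of paint_pot from where it was at the start of the episode above 0.02 m or angle between paint_pot's own z axis and vertical above 0.4 rad).
It also fails if it takes over 72 s, if anything falls off the work surface, if the arm or the gripper's body presses on something with over 40 N, if the wrist force passes 120 N, or if a joint passes its speed limit or range.

## Working session

There is one attempt and no reset: what is moved stays moved. The work goes in short steps, Python scripts to look and compute and a tool call to move; the robot and the scene stay as the last step left them, time stands still between calls to the robot, and variables do not carry over. Pictures are saved under pics/ and viewed, at most 11 in all, crops included, and the job is handed in when it is done.

Besides the shell and the picture viewer there is one more tool, called after "Request:" by a JSON object that holds its "fn" and its "kwargs", one argument or row to a line. move_arm: Moves the arm, as the interface text tells. Its arguments: {"type":"object","properties":{"slide":{"type":"array","items":{"type":"array","items":{"type":"number"}}},"roll":{"type":"array","items":{"type":"number"}},"gripper":{"type":"number"},"squeeze":{"type":"number"}},"required":["slide","roll"]}

```bash
mkdir -p pics; ls
cat > h.py <<'E'
import numpy as np,cv2
from bench import monitor,cams,workorder
def st():
    s=monitor.get_state(); print({k:np.round(s[k],4).tolist() for k in("time","position","tool_rot","ft_force","grip_width","grip_force","joint_positions")}); return s
def ray(c,u,v):
    K,R,t=[np.array(c[k]) for k in("mtx","R","t")]
    return -R.T@t, R.T@np.linalg.solve(K,[u,v,1.])
def onz(c,u,v,z):
    o,d=ray(c,u,v); return o+d*(z-o[2])/d[2]
def proj(c,X):
    p=np.array(c["mtx"])@(np.array(c["R"])@np.array(X)+np.array(c["t"])); return p[:2]/p[2]
def tri(*cs):
    A=0;b=0
    for c,u,v in cs:
        o,d=ray(c,u,v); d=d/np.linalg.norm(d); P=np.eye(3)-np.outer(d,d); A=A+P; b=b+P@o
    return np.linalg.solve(A,b)
def snap(n,f):
    c=cams.get_calibration(n); im=cams.get_image(n); cv2.imwrite(f"pics/{f}.png",im[...,::-1]); return im,c
E
python3 - <<'E'
from h import *
st()
a,ca=snap("top","top0"); b,cb=snap("side","side0")
for c in(ca,cb): print(np.round(-np.array(c["R"]).T@c["t"],3), np.round(c["R"],2).tolist(), c["mtx"][0][0])
E
```

```text
pics
{'time': 0.0, 'position': [0.146, -0.6328, 0.2215], 'tool_rot': [-3.1195, -0.3553, 0.0006], 'ft_force': [0.3434, -0.3191, 0.3519], 'grip_width': 0.9993, 'grip_force': 0.0, 'joint_positions': [1.3581, 0.3218, -0.0701, 1.4517, 0.0226, 1.3708, -0.0569]}
[0.274 0.079 1.26 ] [[0.01, -1.0, 0.0], [-0.99, -0.01, -0.15], [0.15, -0.0, -0.99]] 427.26366090922426
[-0.232 -1.036  0.924] [[0.84, -0.54, -0.02], [-0.31, -0.46, -0.83], [0.44, 0.71, -0.55]] 433.56488175173786
```

View pics/top0.png

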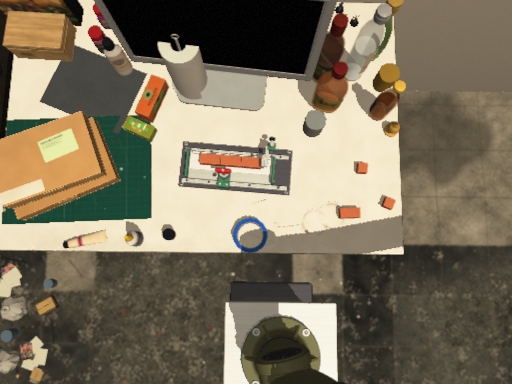

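View pics/side0.png

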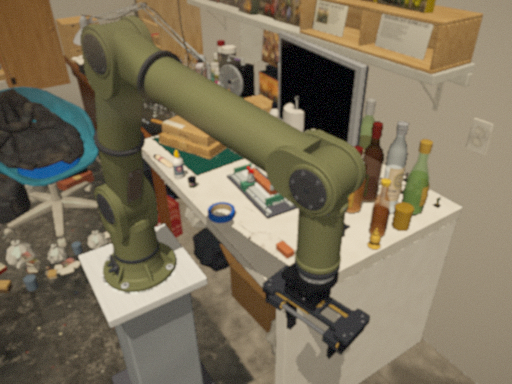

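Run:
```python
from h import *
c=cams.get_calibration("top"); im=cv2.imread("pics/top0.png"); hsv=cv2.cvtColor(im,cv2.COLOR_BGR2HSV)
for n,u,v,z in[("jigTL",185,143,.012),("jigTR",292,151,.012),("jigBR",290,193,.012),("jigBL",180,185,.012),("full",348,212,.024),("h1",362,168,.024),("h2",388,202,.024),("handle",223,171,.092),("gauge",265,145,.08),("pot",168,233,.04),("glue",131,239,.1),("tape",250,235,.02)]:
    print(n,np.round(onz(c,u,v,z),3))
w=cams.get_calibration("wrist"); R=np.array(w["R"]);o=-R.T@w["t"]
from scipy.spatial.transform import Rotation as Ro
s=monitor.get_state(); T=Ro.from_rotvec(s["tool_rot"]).as_matrix()
print("cam in tool",np.round(T.T@(o-s["position"]),3),"\n",np.round(R@T,2),w["mtx"])
cv2.imwrite("pics/z.png",cv2.resize(im[130:250,170:400],None,fx=3.4,fy=3.4,interpolation=cv2.INTER_CUBIC))
```

```text
jigTL [0.613 0.286 0.012]
jigTR [ 0.591 -0.035  0.012]
jigBR [ 0.464 -0.029  0.012]
jigBL [0.484 0.297 0.012]
full [ 0.408 -0.196  0.024]
h1 [ 0.539 -0.241  0.024]
h2 [ 0.438 -0.314  0.024]
handle [0.512 0.165 0.092]
gauge [0.591 0.048 0.08 ]
pot [0.341 0.321 0.04 ]
glue [0.32  0.408 0.1  ]
tape [0.339 0.088 0.02 ]
cam in tool [ 0.083  0.    -0.161] 
 [[ 0.    1.   -0.  ]
 [-0.95  0.   -0.3 ]
 [-0.3   0.    0.95]] [[345.96953476   0.         255.45292204]
 [  0.         345.96953476 189.9929511 ]
 [  0.           0.           1.        ]]
```

View pics/z.png

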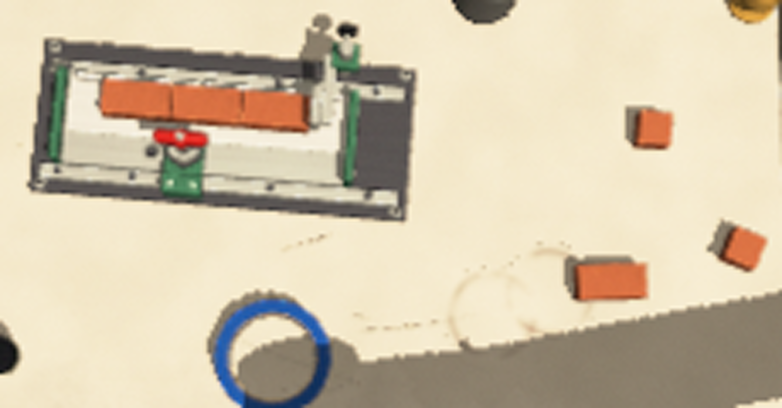

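Request:
{"fn": "move_arm", "kwargs": {
  "slide": [
    [10,-9.5,-2],
    [20,-19,-3],
    [30,-29,-3],
    [37.4,-35.8,-3],
    [37.4,-35.8,-3],
    [37.4,-35.8,-3],
    [37.4,-35.8,-3],
    [37.4,-35.8,-3],
    [37.4,-35.8,-3],
    [37.4,-35.8,-3],
    [37.4,-35.8,-3],
    [37.4,-35.8,-3],
    [37.4,-35.8,-3],
    [37.4,-35.8,-3],
    [37.4,-35.8,-3],
    [37.4,-35.8,-3]
  ],
  "roll": [-0.15,-0.3,-0.45,-0.6,-0.75,-0.9,-1.05,-1.2,-1.28,-1.28,-1.28,-1.28,-1.28,-1.28,-1.28,-1.28]
}}

```text
time: 1.7
position: [0.4295, -0.2015, 0.2524]
tool_rot: [-2.293, -2.147, 0.0]
ft_force: [-0.5, -0.7, 1.1]
grip_width: 1.0
grip_force: 0.0
```

Run:
```python
from h import *
st(); snap("wrist","w1"); np.save("w1.npy",cams.get_calibration("wrist"),allow_pickle=True)
```

```text
{'time': 1.7, 'position': [0.4295, -0.2015, 0.2524], 'tool_rot': [-2.2935, -2.1465, 0.0002], 'ft_force': [-0.5323, -0.7226, 1.1391], 'grip_width': 0.9996, 'grip_force': 0.0, 'joint_positions': [0.9629, -0.0542, -0.5537, 1.8049, -0.029, 1.3832, 0.3491]}
```

View pics/w1.png

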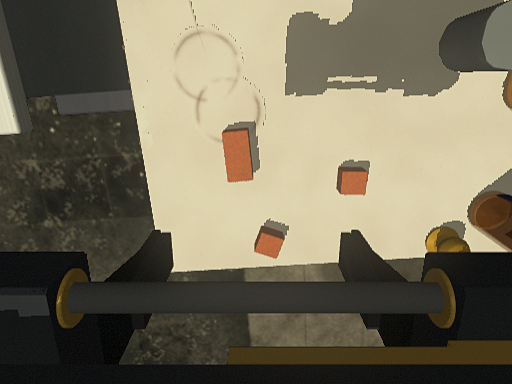

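Request:
{"fn": "move_arm", "kwargs": {
  "slide": [
    [5,2,0],
    [10,4,0],
    [15,6,0],
    [20,7,0],
    [25,7.7,0],
    [29,7.7,0],
    [29,7.7,0],
    [29,7.7,0],
    [29,7.7,0]
  ],
  "roll": [0,0,0,0,0,0,0,0,0]
}}

```text
time: 2.65
position: [0.5256, 0.0821, 0.2523]
tool_rot: [2.294, 2.146, -0.002]
ft_force: [-0.0, -0.0, -0.0]
grip_width: 0.998
grip_force: 0.0
```

Run:
```python
from h import *
st(); _,c=snap("wrist","w2"); np.save("w2.npy",c,allow_pickle=True)
```

```text
{'time': 2.65, 'position': [0.5256, 0.0821, 0.2523], 'tool_rot': [2.2935, 2.1464, -0.0017], 'ft_force': [-0.0049, -0.0206, -0.0416], 'grip_width': 0.9979, 'grip_force': 0.0, 'joint_positions': [0.6103, 0.1213, -0.8744, 1.6737, 0.0954, 1.3914, -0.3439]}
```

Request:
{"fn": "move_arm", "kwargs": {
  "slide": [
    [5,0,0],
    [10,0,0],
    [10,0,0],
    [10,0,0],
    [10,0,0]
  ],
  "roll": [0,0,0,0,0]
}}

```text
time: 3.2
position: [0.5325, 0.1811, 0.2522]
tool_rot: [2.295, 2.144, -0.002]
ft_force: [0.3, -0.5, -0.5]
grip_width: 0.999
grip_force: 0.0
```

Run:
```python
from h import *
st(); _,c=snap("wrist","w3"); np.save("w3.npy",c,allow_pickle=True)
a=cv2.imread("pics/w2.png");b=cv2.imread("pics/w3.png")
cv2.imwrite("pics/w23.png",np.vstack([a[:300,50:],b[:300,50:]]))
```

```text
{'time': 3.2, 'position': [0.5325, 0.1811, 0.2522], 'tool_rot': [2.2946, 2.1444, -0.0021], 'ft_force': [0.3415, -0.4613, -0.452], 'grip_width': 0.9988, 'grip_force': 0.0, 'joint_positions': [0.4395, 0.2227, -0.9367, 1.6026, 0.1825, 1.4094, -0.5827]}
```

View pics/w23.png

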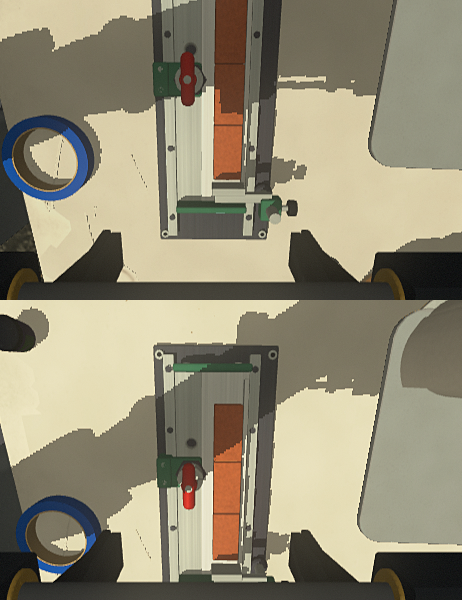

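```bash
cat > m.py <<'E'
from h import *
def blobs(im,lo,hi,amin=60,roi=None):
    m=cv2.inRange(cv2.cvtColor(im,cv2.COLOR_BGR2HSV),lo,hi)
    if roi: k=np.zeros_like(m); x0,y0,x1,y1=roi; k[y0:y1,x0:x1]=255; m&=k
    cs=cv2.findContours(m,cv2.RETR_EXTERNAL,cv2.CHAIN_APPROX_NONE)[0]
    return [(cv2.contourArea(c),cv2.minAreaRect(c),c) for c in cs if cv2.contourArea(c)>amin]
E
python3 - <<'E'
from m import *
C={k:np.load(f"{k}.npy",allow_pickle=True).item() for k in("w2","w3")}
I={k:cv2.imread(f"pics/{k}.png") for k in C}
r={}
for k in C:
    hsv=cv2.cvtColor(I[k],cv2.COLOR_BGR2HSV)
    x,y=(238,80) if k=="w2" else (240,185)
    print(k,"hsv bar",hsv[y-12,x],"block",hsv[150 if k=="w2" else 125,278])
    for lo in [(0,205,60),(170,150,60)]:
        for a,R,c in blobs(I[k],lo,(4 if lo[0]==0 else 180,255,255),30,(200,40,260,220)): print(lo,a,np.round(R[0],1),np.round(R[1],1),cv2.boundingRect(c))
    for g in blobs(I[k],(50,80,20),(90,255,200),30,(200,0,370,260)): print("green",g[0],np.round(g[1][0],1),np.round(g[1][1],1),cv2.boundingRect(g[2]))
    for g in blobs(I[k],(5,120,60),(14,255,255),30,(255,0,300,290)): print("terr",g[0],np.round(g[1][0],1),np.round(g[1][1],1),cv2.boundingRect(g[2]))
p=[onz(C["w2"],215,234,.013),onz(C["w2"],312,234,.013),onz(C["w3"],209,54,.013),onz(C["w3"],324,53,.013)]
print(np.round(p,4)); d=p[2]-p[0]; e=p[3]-p[1]; print("yaw",np.arctan2(-d[0],d[1]),np.arctan2(-e[0],e[1]),"cen",np.mean(p,0))
E
```

```text
w2 hsv bar [  2 189 100] block [ 10 173 180]
green 268.0 [261. 210.] [ 4. 68.] (227, 208, 69, 5)
green 117.0 [316.5 210.1] [12.1 20.4] (310, 200, 14, 21)
green 213.5 [216.   71.5] [19. 26.] (203, 62, 27, 20)
terr 5053.0 [279.4  89.4] [ 31.3 179.3] (264, 0, 33, 180)
w3 hsv bar [  4 182 108] block [ 10 163 102]
green 184.0 [241.5  67.5] [ 7. 37.] (223, 64, 38, 8)
terr 4067.0 [277.  181.5] [ 28.4 155.4] (263, 104, 30, 156)
[[ 0.4671 -0.0173  0.013 ]
 [ 0.5897 -0.0253  0.013 ]
 [ 0.4893  0.2938  0.013 ]
 [ 0.6131  0.2865  0.013 ]]
yaw -0.07102459623489699 -0.07489941600957878 cen [0.53981727 0.13441998 0.013     ]
```

Run:
```python
from m import *
C={k:np.load(f"{k}.npy",allow_pickle=True).item() for k in("w2","w3")}
I={k:cv2.imread(f"pics/{k}.png") for k in C}
P={}
for k in C:
    m=cv2.inRange(cv2.cvtColor(I[k],cv2.COLOR_BGR2HSV),(0,140,60),(6,255,255))|cv2.inRange(cv2.cvtColor(I[k],cv2.COLOR_BGR2HSV),(172,140,60),(180,255,255))
    m[:,:222]=0;m[:,260:]=0;m[:30]=0;m[230:]=0
    m=cv2.morphologyEx(m,cv2.MORPH_OPEN,np.ones((3,3)))
    cs=max(cv2.findContours(m,cv2.RETR_EXTERNAL,cv2.CHAIN_APPROX_NONE)[0],key=cv2.contourArea)
    print(k,cv2.contourArea(cs),cv2.boundingRect(cs),cv2.minAreaRect(cs))
    P[k]=cs
    x,y,w,h=cv2.boundingRect(cs)
    rows=[(j,np.where(m[j])[0].min(),np.where(m[j])[0].max()) for j in range(y,y+h,3)]
    print(rows)
cv2.imwrite("pics/bar.png",np.hstack([cv2.resize(I["w2"][40:120,200:270],None,fx=5,fy=5),cv2.resize(I["w3"][140:220,200:270],None,fx=5,fy=5)]))
```

```text
w2 636.0 (229, 52, 17, 54) ((237.0, 78.5), (53.0, 16.0), 90.0)
[(52, np.int64(235), np.int64(239)), (55, np.int64(232), np.int64(242)), (58, np.int64(231), np.int64(243)), (61, np.int64(231), np.int64(243)), (64, np.int64(231), np.int64(243)), (67, np.int64(231), np.int64(243)), (70, np.int64(231), np.int64(243)), (73, np.int64(231), np.int64(243)), (76, np.int64(230), np.int64(245)), (79, np.int64(229), np.int64(245)), (82, np.int64(230), np.int64(245)), (85, np.int64(231), np.int64(244)), (88, np.int64(231), np.int64(243)), (91, np.int64(231), np.int64(243)), (94, np.int64(231), np.int64(243)), (97, np.int64(231), np.int64(243)), (100, np.int64(232), np.int64(243)), (103, np.int64(233), np.int64(242))]
w3 441.0 (231, 163, 16, 46) ((238.5, 185.5), (45.0, 15.0), 90.0)
[(163, np.int64(237), np.int64(239)), (166, np.int64(234), np.int64(243)), (169, np.int64(233), np.int64(244)), (172, np.int64(233), np.int64(244)), (175, np.int64(233), np.int64(244)), (178, np.int64(233), np.int64(244)), (181, np.int64(232), np.int64(245)), (184, np.int64(231), np.int64(246)), (187, np.int64(232), np.int64(246)), (190, np.int64(242), np.int64(244)), (193, np.int64(233), np.int64(244)), (196, np.int64(233), np.int64(244)), (199, np.int64(233), np.int64(244)), (202, np.int64(233), np.int64(244)), (205, np.int64(233), np.int64(243)), (208, np.int64(236), np.int64(242))]
```

View pics/bar.png

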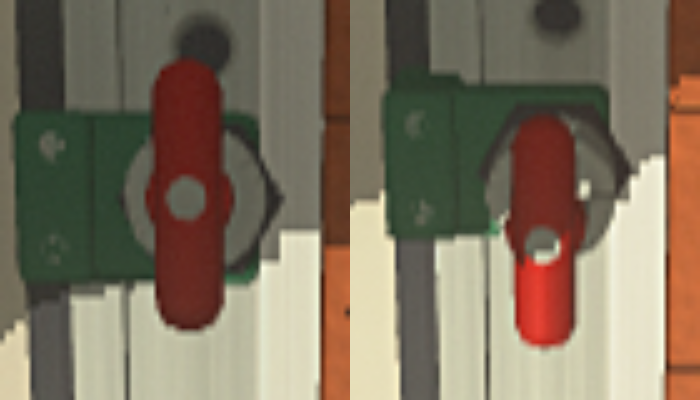

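Run:
```python
from m import *
from scipy.spatial.transform import Rotation as Ro
C={k:np.load(f"{k}.npy",allow_pickle=True).item() for k in("w2","w3")}
X=tri((C["w2"],237.2,79.6),(C["w3"],238.7,188.8)); print("cap",X,[proj(C[k],X) for k in C])
s=st(); T=Ro.from_rotvec(s["tool_rot"]).as_matrix(); print(np.round((T.T@(X-s["position"]))*100,2))
J=np.array([.5278,.1352]); y=-.072; jr=np.array([[np.cos(y),np.sin(y)],[-np.sin(y),np.cos(y)]])
print("cap in jig",jr@(X[:2]-J))
# end plate top edges w3 ; terracotta edges
for k,u,v,z in [("w3",223+0,64,.048),("w3",300,64,.048),("w3",262,71,.048),("w3",278,104,.05),("w3",263.5,150,.05),("w3",292.5,150,.05),("w3",278,260,.05),("w2",264,100,.05),("w2",292,170,.05),("w2",279,179,.05)]:
    print(k,u,v,np.round(jr@(onz(C[k],u,v,z)[:2]-J),4))
```

```text
cap [0.51486074 0.16631929 0.09892643] [array([237.37302118,  79.60040121]), array([238.54280481, 188.80226366])]
{'time': 3.25, 'position': [0.5325, 0.181, 0.2522], 'tool_rot': [2.2952, 2.1438, -0.0018], 'ft_force': [0.2491, -0.6829, -0.2396], 'grip_width': 1.001, 'grip_force': 0.0, 'joint_positions': [0.44, 0.2225, -0.9367, 1.6026, 0.1824, 1.4093, -0.5828]}
[-1.56 -1.66 15.33]
cap in jig [-0.01514439  0.03010784]
w3 223 64 [-0.0319  0.144 ]
w3 300 64 [0.0446 0.1444]
w3 262 71 [0.0069 0.1376]
w3 278 104 [0.0236 0.1057]
w3 263.5 150 [0.0094 0.0581]
w3 292.5 150 [0.0402 0.0582]
w3 278 260 [ 0.0281 -0.0732]
w2 264 100 [0.0093 0.0105]
w2 292 170 [ 0.0407 -0.0628]
w2 279 179 [ 0.0269 -0.073 ]
```

Request:
{"fn": "move_arm", "kwargs": {
  "slide": [
    [-1.0,-1.0,3],
    [-1.6,-1.7,7],
    [-1.6,-1.7,11],
    [-1.6,-1.7,14],
    [-1.6,-1.7,16],
    [-1.6,-1.7,17.2],
    [-1.6,-1.7,17.6],
    [-1.6,-1.7,17.6],
    [-1.6,-1.7,17.6]
  ],
  "roll": [0,0,0,0,0,0,0,0,0],
  "gripper": 5
}}

```text
time: 4.15
position: [0.5148, 0.1689, 0.0777]
tool_rot: [2.291, 2.148, 0.002]
ft_force: [-0.4, 0.5, 0.3]
grip_width: 0.577
grip_force: 0.0
```

Request:
{"fn": "move_arm", "kwargs": {
  "slide": [
    [0,0,0],
    [0,0,0],
    [0,0,0],
    [0,0,0],
    [0,0,0],
    [0,0,0],
    [0,0,0]
  ],
  "roll": [0,0,0,0,0,0,0],
  "gripper": 0.6,
  "squeeze": 35
}}

```text
time: 4.85
position: [0.5146, 0.1689, 0.0767]
tool_rot: [2.291, 2.148, 0.002]
ft_force: [4.0, 0.1, -1.3]
grip_width: 0.173
grip_force: 35.0
```

Request:
{"fn": "move_arm", "kwargs": {
  "slide": [
    [0,0,-0.5],
    [0,0,-1.0],
    [0,0,-1.4],
    [0,0,-1.75],
    [0,0,-1.75],
    [0,0,-1.75]
  ],
  "roll": [0,0,0,0,0,0]
}}

```text
time: 5.45
position: [0.5142, 0.1688, 0.094]
tool_rot: [2.291, 2.149, 0.001]
ft_force: [6.1, 1.9, -7.9]
grip_width: 0.165
grip_force: 35.0
```

Request:
{"fn": "move_arm", "kwargs": {
  "slide": [
    [0,0.03,0],
    [-0.01,0.06,0],
    [-0.02,0.1,0],
    [-0.04,0.13,0],
    [-0.06,0.17,0],
    [-0.09,0.19,0],
    [-0.12,0.22,0],
    [-0.14,0.23,0],
    [-0.17,0.25,0],
    [-0.18,0.25,0],
    [-0.18,0.25,0],
    [-0.18,0.25,0]
  ],
  "roll": [0.13,0.27,0.4,0.54,0.68,0.82,0.96,1.08,1.2,1.29,1.29,1.29]
}}

```text
time: 6.65
position: [0.5158, 0.1674, 0.0937]
tool_rot: [-3.122, -0.344, 0.001]
ft_force: [4.1, 1.5, -7.1]
grip_width: 0.169
grip_force: 35.0
```

Request:
{"fn": "move_arm", "kwargs": {
  "slide": [
    [0,0,0.15],
    [0,0,0.3],
    [0,0,0.45],
    [0,0,0.45],
    [0,0,0.45]
  ],
  "roll": [-0.01,-0.02,-0.02,-0.02,-0.02]
}}

```text
time: 7.15
position: [0.516, 0.1674, 0.0896]
tool_rot: [-3.119, -0.372, 0.0]
ft_force: [2.1, 2.7, -6.1]
grip_width: 0.167
grip_force: 35.0
```

Request:
{"fn": "move_arm", "kwargs": {
  "slide": [
    [0,0,0.1],
    [0,0,0.15],
    [0,0,0.15],
    [0,0,0.15]
  ],
  "roll": [0,0,0,0]
}}

```text
time: 7.55
position: [0.5163, 0.1674, 0.0891]
tool_rot: [3.119, 0.371, 0.001]
ft_force: [-1.5, 0.7, 5.5]
grip_width: 0.169
grip_force: 35.0
```

Request:
{"fn": "move_arm", "kwargs": {
  "slide": [
    [0,0,-0.05],
    [0,0,-0.1],
    [0,0,-0.1],
    [0,0,-0.1],
    [0,0,-0.1],
    [0,0,-0.1],
    [0,0,-0.1],
    [0,0,-0.1]
  ],
  "roll": [0,0,0,0,0,0,0,0],
  "gripper": 4
}}

```text
time: 8.35
position: [0.5162, 0.167, 0.089]
tool_rot: [3.119, 0.371, -0.0]
ft_force: [-0.1, 0.4, 0.3]
grip_width: 0.458
grip_force: 0.0
```

Request:
{"fn": "move_arm", "kwargs": {
  "slide": [
    [0,0,-2],
    [0,0,-5],
    [0,0,-7],
    [0,0,-7],
    [0,0,-7]
  ],
  "roll": [0,0,0,0,0],
  "gripper": 0
}}

```text
time: 8.85
position: [0.5162, 0.1669, 0.1588]
tool_rot: [3.119, 0.371, 0.0]
ft_force: [-0.5, -0.7, 0.1]
grip_width: 0.088
grip_force: 0.0
```

Run:
```python
from h import *
st(); _,c=snap("wrist","w4"); np.save("w4.npy",c,allow_pickle=True)
for n,z in(("plate",.038),("hand",.105)): pass
```

```text
{'time': 8.85, 'position': [0.5162, 0.1669, 0.1588], 'tool_rot': [3.1192, 0.3709, 0.0004], 'ft_force': [-0.5435, -0.7355, 0.0605], 'grip_width': 0.0885, 'grip_force': 0.0, 'joint_positions': [0.2797, 0.1948, -0.7098, 1.7828, 0.1356, 1.2131, -1.8025]}
```

View pics/w4.png

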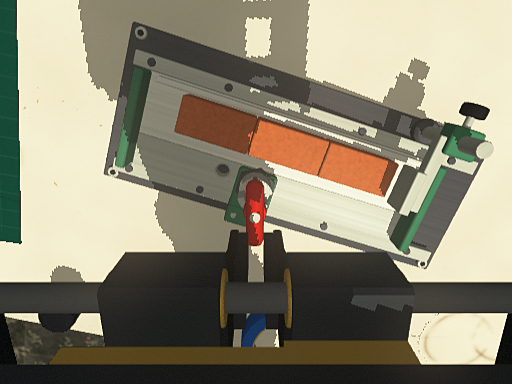

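Request:
{"fn": "move_arm", "kwargs": {
  "slide": [
    [1,-2,0],
    [3,-6,0],
    [5,-10,0],
    [6.6,-13.5,0],
    [6.6,-13.5,0],
    [6.6,-13.5,0],
    [6.6,-13.5,0],
    [6.6,-13.5,0],
    [6.6,-13.5,0],
    [6.6,-13.5,0],
    [6.6,-13.5,0],
    [6.6,-13.5,0]
  ],
  "roll": [-0.14,-0.28,-0.42,-0.56,-0.7,-0.84,-0.98,-1.12,-1.26,-1.26,-1.26,-1.26]
}}

```text
time: 10.1
position: [0.5485, 0.3135, 0.1584]
tool_rot: [-2.304, -2.135, 0.002]
ft_force: [0.9, 0.9, 0.2]
grip_width: 0.001
grip_force: 0.0
```

Run:
```python
from h import *
st(); im,c=snap("wrist","w5"); np.save("w5.npy",c,allow_pickle=True)
m=cv2.inRange(cv2.cvtColor(cv2.imread("pics/w5.png"),cv2.COLOR_BGR2HSV),(50,80,20),(90,255,200))
J=np.array([.5278,.1352]); y=-.072; jr=np.array([[np.cos(y),np.sin(y)],[-np.sin(y),np.cos(y)]])
for c_ in cv2.findContours(m,cv2.RETR_EXTERNAL,cv2.CHAIN_APPROX_NONE)[0]:
    if cv2.contourArea(c_)>60:
        x,yy,w,h=cv2.boundingRect(c_); print((x,yy,w,h),[np.round(jr@(onz(c,*p,.048)[:2]-J),4) for p in((x,yy),(x+w,yy),(x+w/2,yy+h))])
```

```text
{'time': 10.1, 'position': [0.5485, 0.3135, 0.1584], 'tool_rot': [-2.3044, -2.135, 0.0015], 'ft_force': [0.8687, 0.9461, 0.2226], 'grip_width': 0.0014, 'grip_force': 0.0, 'joint_positions': [0.1493, 0.4797, -0.9386, 1.5568, 0.3955, 1.3085, -0.9159]}
(210, 222, 92, 10) [array([-0.0315,  0.1476]), array([0.0467, 0.1474]), array([0.0076, 0.1382])]
(442, 85, 70, 24) [array([0.1477, 0.2584]), array([0.2002, 0.2582]), array([0.1773, 0.2407])]
(368, 60, 12, 12) [array([0.0904, 0.2762]), array([0.0993, 0.2761]), array([0.0957, 0.2678])]
(379, 36, 22, 16) [array([0.0968, 0.2924]), array([0.1127, 0.2923]), array([0.106 , 0.2816])]
(389, 12, 17, 14) [array([0.1023, 0.308 ]), array([0.1143, 0.3079]), array([0.1094, 0.2989])]
(397, 0, 34, 68) [array([0.107 , 0.3156]), array([0.1308, 0.3155]), array([0.125 , 0.2705])]
(40, 0, 321, 112) [array([-0.1435,  0.3165]), array([0.0818, 0.3156]), array([-0.0348,  0.2391])]
```

Request:
{"fn": "move_arm", "kwargs": {
  "slide": [
    [0,0,3],
    [0,0,7],
    [0,0,10],
    [0,0,12],
    [0,0,12.6],
    [0,0,12.6],
    [0,0,12.6]
  ],
  "roll": [0,0,0,0,0,0,0]
}}

```text
time: 10.85
position: [0.5494, 0.3144, 0.0343]
tool_rot: [2.302, 2.137, 0.003]
ft_force: [0.1, -0.9, 1.5]
grip_width: 0.009
grip_force: 0.0
```

Request:
{"fn": "move_arm", "kwargs": {
  "slide": [
    [-0.5,0,0],
    [-1.0,0,0],
    [-1.4,0,0],
    [-1.8,0,0],
    [-2.2,0,0],
    [-2.6,0,0],
    [-3.0,0,0],
    [-3.4,0,0],
    [-3.4,0,0],
    [-3.4,0,0]
  ],
  "roll": [0,0,0,0,0,0,0,0,0,0]
}}

```text
time: 11.85
position: [0.546, 0.2791, 0.0328]
tool_rot: [2.302, 2.137, -0.002]
ft_force: [0.1, 0.2, -0.1]
grip_width: 0.004
grip_force: 0.0
```

```bash
cat > pl.py <<'E'
from h import *
import sys
s=st(); im,c=snap("wrist",sys.argv[1]); np.save(sys.argv[1]+".npy",c,allow_pickle=True)
m=cv2.inRange(cv2.cvtColor(im,cv2.COLOR_RGB2HSV),(50,80,20),(90,255,200))
J=np.array([.5278,.1352]); y=-.072; jr=np.array([[np.cos(y),np.sin(y)],[-np.sin(y),np.cos(y)]])
print("tcp jig",jr@(np.array(s["position"][:2])-J))
for c_ in cv2.findContours(m,cv2.RETR_EXTERNAL,cv2.CHAIN_APPROX_NONE)[0]:
    x,yy,w,h=cv2.boundingRect(c_)
    if w>15: print((x,yy,w,h),[np.round(jr@(onz(c,*p,.048)[:2]-J),4) for p in((x,yy),(x+w,yy),(x+w/2,yy+h))])
E
python3 pl.py w6
```

```text
{'time': 11.85, 'position': [0.546, 0.2791, 0.0328], 'tool_rot': [2.3023, 2.137, -0.002], 'ft_force': [0.1089, 0.2436, -0.0719], 'grip_width': 0.0039, 'grip_force': 0.0, 'joint_positions': [0.1688, 0.5664, -0.8761, 1.7193, 0.4845, 1.089, -0.9372]}
tcp jig [0.00783458 0.14480683]
(257, 17, 22, 4) [array([0.0082, 0.251 ]), array([0.0166, 0.2509]), array([0.0124, 0.2496])]
(0, 0, 387, 58) [array([-0.0889,  0.2569]), array([0.0572, 0.2567]), array([-0.0169,  0.2363])]
```

Request:
{"fn": "move_arm", "kwargs": {
  "slide": [
    [-0.4,0,0],
    [-0.8,0,0],
    [-1.2,0,0],
    [-1.4,0,0],
    [-1.4,0,0],
    [-1.4,0,0]
  ],
  "roll": [0,0,0,0,0,0]
}}

```text
time: 12.5
position: [0.5454, 0.265, 0.0329]
tool_rot: [2.302, 2.137, -0.001]
ft_force: [0.1, -0.7, 0.7]
grip_width: 0.005
grip_force: 0.0
```

Request:
{"fn": "move_arm", "kwargs": {
  "slide": [
    [0.5,0,0],
    [3,0,-3],
    [6,0,-7],
    [7,0,-11],
    [7,0,-12],
    [7,0,-12],
    [7,0,-12],
    [7,0,-12]
  ],
  "roll": [0,0,0,0,0,0,0,0]
}}

```text
time: 13.3
position: [0.5499, 0.334, 0.1509]
tool_rot: [-2.303, -2.137, 0.006]
ft_force: [-0.4, -0.3, 0.7]
grip_width: 0.003
grip_force: 0.0
```

```bash
python3 pl.py w7
```

```text
{'time': 13.3, 'position': [0.5499, 0.334, 0.1509], 'tool_rot': [-2.3032, -2.1365, 0.0055], 'ft_force': [-0.4397, -0.3482, 0.749], 'grip_width': 0.0034, 'grip_force': 0.0, 'joint_positions': [0.0999, 0.5123, -0.9276, 1.5323, 0.4179, 1.311, -0.9508]}
tcp jig [0.00771633 0.19983266]
(187, 117, 22, 3) [array([-0.0443,  0.2564]), array([-0.0277,  0.2563]), array([-0.0361,  0.2541])]
(380, 64, 22, 16) [array([0.0966, 0.2935]), array([0.1123, 0.2934]), array([0.1057, 0.2825])]
(390, 40, 18, 14) [array([0.1019, 0.3093]), array([0.1145, 0.3093]), array([0.1093, 0.3001])]
(401, 15, 22, 16) [array([0.1076, 0.3252]), array([0.1227, 0.3251]), array([0.1165, 0.3151])]
(33, 0, 340, 136) [array([-0.1445,  0.3351]), array([0.0874, 0.3345]), array([-0.0329,  0.2421])]
```

Request:
{"fn": "move_arm", "kwargs": {
  "slide": [
    [-4,0,0],
    [-8,0,-3],
    [-9,0,-4],
    [-9,0,-4],
    [-9,0,-4]
  ],
  "roll": [0,0,0,0,0]
}}

```text
time: 13.85
position: [0.5432, 0.2465, 0.1924]
tool_rot: [-2.301, -2.137, 0.0]
ft_force: [-0.0, 0.2, -0.2]
grip_width: 0.007
grip_force: 0.0
```

```bash
python3 pl.py w8
```

```text
{'time': 13.85, 'position': [0.5432, 0.2465, 0.1924], 'tool_rot': [-2.3013, -2.1373, 0.0002], 'ft_force': [-0.0176, 0.1977, -0.1929], 'grip_width': 0.0066, 'grip_force': 0.0, 'joint_positions': [0.3166, 0.3731, -0.9769, 1.6049, 0.3151, 1.3332, -0.7774]}
tcp jig [0.00738374 0.11216634]
(196, 234, 41, 18) [array([-0.0507,  0.0536]), array([-0.011 ,  0.0536]), array([-0.0315,  0.0342])]
(238, 167, 61, 9) [array([-0.009 ,  0.1201]), array([0.0464, 0.12  ]), array([0.0188, 0.1116])]
(271, 164, 19, 2) [array([0.021 , 0.1229]), array([0.0382, 0.1228]), array([0.0296, 0.121 ])]
(427, 0, 85, 31) [array([0.1425, 0.2554]), array([0.2095, 0.2554]), array([0.1802, 0.233 ])]
(70, 0, 258, 36) [array([-0.1395,  0.2558]), array([0.0643, 0.2555]), array([-0.0389,  0.2295])]
```

View pics/w8.png

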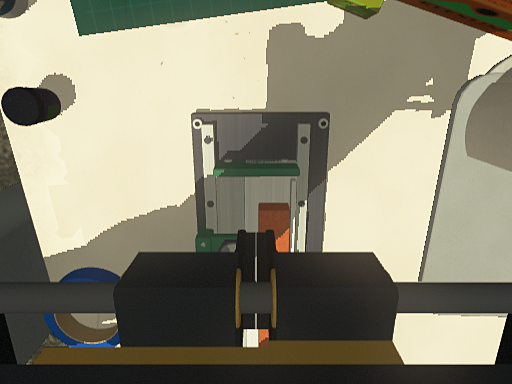

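Run:
```python
from h import *
J=np.array([.5278,.1352]); y=-.072; jr=np.array([[np.cos(y),np.sin(y)],[-np.sin(y),np.cos(y)]])
def f(k,z,rng,cols,r0,r1):
    c=np.load(k+".npy",allow_pickle=True).item(); h=cv2.cvtColor(cv2.imread(f"pics/{k}.png"),cv2.COLOR_BGR2HSV)
    o=[]
    for u in cols:
        w=np.where(cv2.inRange(h[r0:r1,u:u+1],*rng).ravel())[0]+r0
        o.append((u,w.min(),w.max()+1,*np.round([(jr@(onz(c,u,q,z)[:2]-J))[1] for q in(w.min(),w.max()+1)],4)) if len(w) else (u,))
    print(k,*o,sep="\n ")
T=((5,120,40),(15,255,255)); G=((45,60,15),(95,255,200))
for k,cols,r0,r1 in(("w3",(270,278,286),80,140),("w5",(265,275,285),222,300),("w8",(263,270,280),190,225)): f(k,.05,T,cols,r0,r1)
for k,cols,r0,r1 in(("w3",(230,250,285),50,85),("w5",(220,250,290),205,245),("w8",(220,250,290),150,185)): f(k,.048,G,cols,r0,r1)
```

```text
w3
 (270, np.int64(104), np.int64(140), np.float64(0.1057), np.float64(0.0688))
 (278, np.int64(104), np.int64(140), np.float64(0.1057), np.float64(0.0688))
 (286, np.int64(104), np.int64(140), np.float64(0.1058), np.float64(0.0689))
w5
 (265,)
 (275,)
 (285,)
w8
 (263, np.int64(203), np.int64(225), np.float64(0.0861), np.float64(0.0638))
 (270, np.int64(203), np.int64(225), np.float64(0.0861), np.float64(0.0638))
 (280, np.int64(203), np.int64(225), np.float64(0.0861), np.float64(0.0638))
w3
 (230, np.int64(64), np.int64(71), np.float64(0.144), np.float64(0.1374))
 (250, np.int64(63), np.int64(71), np.float64(0.145), np.float64(0.1375))
 (285, np.int64(64), np.int64(72), np.float64(0.1443), np.float64(0.1368))
w5
 (220, np.int64(212), np.int64(232), np.float64(0.1567), np.float64(0.1383))
 (250, np.int64(211), np.int64(232), np.float64(0.1575), np.float64(0.1382))
 (290, np.int64(214), np.int64(232), np.float64(0.1547), np.float64(0.1381))
w8
 (220, np.int64(161), np.int64(176), np.float64(0.1257), np.float64(0.1116))
 (250, np.int64(164), np.int64(176), np.float64(0.1229), np.float64(0.1116))
 (290, np.int64(164), np.int64(176), np.float64(0.1228), np.float64(0.1116))
```

Request:
{"fn": "move_arm", "kwargs": {
  "slide": [
    [4,0,2],
    [5,0,6],
    [5,0,10],
    [5,0,14],
    [5,0,15.9],
    [5,0,15.9],
    [4.5,0,15.9],
    [4,0,15.9],
    [3.5,0,15.9],
    [3,0,15.9],
    [2.5,0,15.9],
    [2.2,0,15.9],
    [1.9,0,15.9],
    [1.9,0,15.9],
    [1.9,0,15.9]
  ],
  "roll": [0,0,0,0,0,0,0,0,0,0,0,0,0,0,0]
}}

```text
time: 15.4
position: [0.545, 0.2648, 0.034]
tool_rot: [-2.302, -2.138, 0.0]
ft_force: [-1.1, 0.1, 0.6]
grip_width: 0.005
grip_force: 0.0
```

```bash
python3 pl.py w9 | grep -E "tcp|time"
```

```text
{'time': 15.4, 'position': [0.545, 0.2648, 0.034], 'tool_rot': [-2.3021, -2.1377, 0.0002], 'ft_force': [-1.0623, 0.1025, 0.6159], 'grip_width': 0.0053, 'grip_force': 0.0, 'joint_positions': [0.2031, 0.5527, -0.8859, 1.7379, 0.4784, 1.0827, -0.9154]}
tcp jig [0.00787193 0.13054479]
```

Now 3.8 mm more, then retreat and verify.

Request:
{"fn": "move_arm", "kwargs": {
  "slide": [
    [-0.1,0,0],
    [-0.2,0,0],
    [-0.3,0,0],
    [-0.38,0,0],
    [-0.38,0,0],
    [-0.38,0,0]
  ],
  "roll": [0,0,0,0,0,0]
}}

```text
time: 16.05
position: [0.5446, 0.2611, 0.034]
tool_rot: [-2.302, -2.138, 0.0]
ft_force: [-1.0, 1.6, -0.0]
grip_width: 0.011
grip_force: 0.6
```

Request:
{"fn": "move_arm", "kwargs": {
  "slide": [
    [0.5,0,0],
    [3,0,-3],
    [3,0,-7],
    [3,0,-11],
    [1,0,-15.9],
    [-2,0,-16],
    [-4.5,0,-16],
    [-4.5,0,-16],
    [-4.5,0,-16]
  ],
  "roll": [0,0,0,0,0,0,0,0,0]
}}

```text
time: 16.95
position: [0.5417, 0.2156, 0.1941]
tool_rot: [2.303, 2.135, -0.0]
ft_force: [-0.4, 0.0, -0.0]
grip_width: 0.003
grip_force: 0.0
```

```bash
python3 pl.py w10
python3 - <<'E'
from h import *
J=np.array([.5278,.1352]); y=-.072; jr=np.array([[np.cos(y),np.sin(y)],[-np.sin(y),np.cos(y)]])
for k,q in(("w8",(210,260)),("w10",None)):
    c=np.load(k+".npy",allow_pickle=True).item(); h=cv2.cvtColor(cv2.imread(f"pics/{k}.png"),cv2.COLOR_BGR2HSV)
    for X in((0.,.1458,.048),(0.,.1378,.048)):
        for b in(.026,.030): 
            p=jr.T@np.array([X[0],X[1]-b])+J; print(k,X,b,np.round(proj(c,[*p,X[2]]),1))
    for u in(220,226,250,285):
        w=np.where(cv2.inRange(h[120:232,u:u+1],(45,60,15),(95,255,200)).ravel())[0]+120; print(u,w.min(),w.max()+1)
    print(h[196:216,272,2])
E
```

```text
{'time': 16.95, 'position': [0.5417, 0.2156, 0.1941], 'tool_rot': [2.3035, 2.1355, -0.0003], 'ft_force': [-0.4125, 0.0439, -0.0187], 'grip_width': 0.003, 'grip_force': 0.0, 'joint_positions': [0.3916, 0.3385, -0.989, 1.6361, 0.2907, 1.3248, -0.7187]}
tcp jig [0.00808367 0.08117332]
(193, 205, 51, 34) [array([-0.0515,  0.0518]), array([-0.0032,  0.0516]), array([-0.0286,  0.0164])]
(211, 139, 16, 8) [array([-0.0318,  0.1143]), array([-0.0176,  0.1143]), array([-0.0249,  0.1071])]
(237, 135, 63, 11) [array([-0.0086,  0.1178]), array([0.0474, 0.1176]), array([0.0195, 0.1079])]
w8 (0.0, 0.1458, 0.048) 0.026 [247.9 167.3]
w8 (0.0, 0.1458, 0.048) 0.03 [247.9 171.6]
w8 (0.0, 0.1378, 0.048) 0.026 [247.9 175.8]
w8 (0.0, 0.1378, 0.048) 0.03 [248. 180.]
220 161 176
226 163 176
250 164 176
285 164 176
[136 137 138 138 139 143 120  91  89  87  87  90  90  88 102 113 116 116
 111 111]
w10 (0.0, 0.1458, 0.048) 0.026 [246.6 132.7]
w10 (0.0, 0.1458, 0.048) 0.03 [246.7 137.2]
w10 (0.0, 0.1378, 0.048) 0.026 [246.7 141.7]
w10 (0.0, 0.1378, 0.048) 0.03 [246.8 146.1]
220 134 214
226 135 210
250 135 146
285 135 146
[118 120 118 120 117 117 117 113 114 115 117 118 118 116 112 116 115 110
 107 102]
```

Request:
{"fn": "move_arm", "kwargs": {
  "slide": [
    [-1,-0.5,0],
    [-3,-1.5,0],
    [-5.05,-2.2,0],
    [-5.05,-2.2,1],
    [-5.05,-2.2,2],
    [-5.05,-2.2,3.5],
    [-5.05,-2.2,3.5],
    [-5.05,-2.2,3.5],
    [-5.05,-2.2,3.5],
    [-5.05,-2.2,3.5],
    [-5.05,-2.2,3.5]
  ],
  "roll": [0.14,0.28,0.42,0.56,0.7,0.84,0.98,1.12,1.26,1.26,1.26],
  "gripper": 4.5
}}

```text
time: 18.1
position: [0.5154, 0.1688, 0.1589]
tool_rot: [-3.118, -0.38, 0.001]
ft_force: [-0.5, -0.5, -0.3]
grip_width: 0.515
grip_force: 0.0
```

Run:
```python
from h import *
c=cams.get_calibration("wrist");im,_=snap("wrist","w11"); st()
h=cv2.cvtColor(im,cv2.COLOR_RGB2HSV); m=cv2.inRange(h,(0,150,60),(5,255,255))|cv2.inRange(h,(174,150,60),(180,255,255))
for k in cv2.findContours(m,cv2.RETR_EXTERNAL,cv2.CHAIN_APPROX_NONE)[0]:
    if cv2.contourArea(k)>80: print(cv2.boundingRect(k),cv2.minAreaRect(k))
print(proj(c,[.5149,.1663,.112]))
```

```text
{'time': 18.15, 'position': [0.5155, 0.1685, 0.1589], 'tool_rot': [-3.1184, -0.3783, 0.0005], 'ft_force': [-0.1151, 0.2701, -0.3986], 'grip_width': 0.5156, 'grip_force': 0.0, 'joint_positions': [0.368, 0.2145, -0.8163, 1.78, 0.1656, 1.2181, -1.8239]}
(247, 179, 23, 67) ((258.0, 212.0), (66.0, 22.0), 90.0)
[258.36523209 216.45020103]
```

Request:
{"fn": "move_arm", "kwargs": {
  "slide": [
    [-0.1,0.2,2],
    [-0.1,0.2,4.5],
    [-0.1,0.2,6.3],
    [-0.1,0.2,7.0],
    [-0.1,0.2,7.0],
    [-0.1,0.2,7.0]
  ],
  "roll": [0,0,0,0,0,0]
}}

```text
time: 18.75
position: [0.5159, 0.1657, 0.0898]
tool_rot: [-3.119, -0.372, -0.002]
ft_force: [-0.1, 0.4, 0.2]
grip_width: 0.52
grip_force: 0.0
```

Request:
{"fn": "move_arm", "kwargs": {
  "slide": [
    [0,0,0],
    [0,0,0],
    [0,0,0],
    [0,0,0],
    [0,0,0],
    [0,0,0]
  ],
  "roll": [0,0,0,0,0,0],
  "gripper": 0.6,
  "squeeze": 35
}}

```text
time: 19.35
position: [0.5153, 0.1669, 0.0893]
tool_rot: [-3.117, -0.372, -0.001]
ft_force: [-0.1, 5.0, -1.2]
grip_width: 0.166
grip_force: 35.0
```

Request:
{"fn": "move_arm", "kwargs": {
  "slide": [
    [0,0,-0.2],
    [0,0,-0.4],
    [0,0,-0.4],
    [0,0,-0.4]
  ],
  "roll": [0,0,0,0]
}}

```text
time: 19.75
position: [0.515, 0.1665, 0.0923]
tool_rot: [-3.117, -0.372, 0.0]
ft_force: [1.8, 5.0, -6.3]
grip_width: 0.168
grip_force: 35.0
```

Request:
{"fn": "move_arm", "kwargs": {
  "slide": [
    [0,0,-0.08],
    [0,0,-0.08],
    [0,0,-0.08],
    [0,0,-0.08],
    [0,0,-0.08],
    [0,0,-0.08],
    [0,0,-0.08],
    [0,0,-0.08],
    [0,0,-0.08],
    [0,0,-0.08],
    [0,0,-0.08],
    [0,0,-0.08]
  ],
  "roll": [0,-0.14,-0.28,-0.42,-0.56,-0.7,-0.84,-0.98,-1.12,-1.27,-1.27,-1.27]
}}

```text
time: 20.95
position: [0.5148, 0.1666, 0.0929]
tool_rot: [-2.289, -2.149, -0.002]
ft_force: [2.8, 5.9, -7.5]
grip_width: 0.165
grip_force: 35.0
```

Request:
{"fn": "move_arm", "kwargs": {
  "slide": [
    [0,0,0.3],
    [0,0,0.6],
    [0,0,0.9],
    [0,0,1.2],
    [0,0,1.5],
    [0,0,1.65],
    [0,0,1.65],
    [0,0,1.65]
  ],
  "roll": [0,0,0,0,0,0,0,0]
}}

```text
time: 21.75
position: [0.515, 0.1667, 0.077]
tool_rot: [-2.289, -2.149, -0.002]
ft_force: [1.2, 5.4, -3.5]
grip_width: 0.166
grip_force: 35.0
```

Request:
{"fn": "move_arm", "kwargs": {
  "slide": [
    [0,0,0.1],
    [0,0,0.1],
    [0,0,0.1]
  ],
  "roll": [0,0,0]
}}

```text
time: 22.05
position: [0.5152, 0.1667, 0.0767]
tool_rot: [-2.29, -2.15, -0.002]
ft_force: [-0.2, 5.7, 0.4]
grip_width: 0.169
grip_force: 35.0
```

Request:
{"fn": "move_arm", "kwargs": {
  "slide": [
    [0,0,0],
    [0,0,0],
    [0,0,0],
    [0,0,0],
    [0,0,0],
    [0,0,-3],
    [0,0,-7],
    [0,0,-12],
    [0,0,-16],
    [0,0,-16],
    [0,0,-16]
  ],
  "roll": [0,0,0,0,0,0,0,0,0,0,0],
  "gripper": 4.5
}}

```text
time: 23.15
position: [0.5158, 0.1651, 0.237]
tool_rot: [2.29, 2.147, 0.001]
ft_force: [-0.7, 0.5, -0.6]
grip_width: 0.518
grip_force: 0.0
```

Run:
```python
from h import *
s=st(); im,c=snap("wrist","w12"); np.save("w12.npy",c,allow_pickle=True)
cv2.imwrite("pics/w12c.png",cv2.resize(im[20:270,180:340,::-1],None,fx=2.4,fy=2.4))
```

```text
{'time': 23.15, 'position': [0.5158, 0.1651, 0.237], 'tool_rot': [2.2905, 2.1474, 0.0014], 'ft_force': [-0.7492, 0.4826, -0.6117], 'grip_width': 0.5182, 'grip_force': 0.0, 'joint_positions': [0.6133, 0.2065, -1.0893, 1.6731, 0.1879, 1.3739, -0.5685]}
```

View pics/w12c.png

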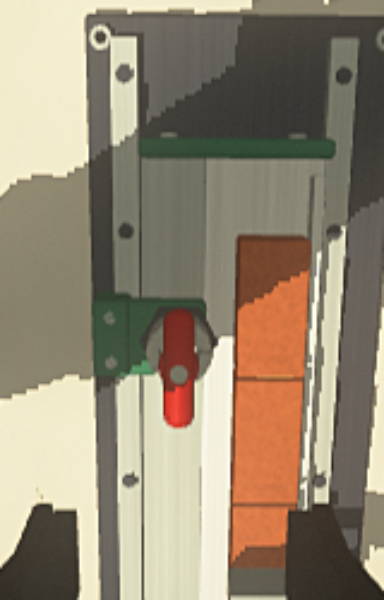

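Request:
{"fn": "move_arm", "kwargs": {
  "slide": [
    [-3,1.5,0],
    [-6,3,0],
    [-6,3,0],
    [-6,3,0]
  ],
  "roll": [0,0,0,0]
}}

```text
time: 23.6
position: [0.5407, 0.1024, 0.2344]
tool_rot: [-2.291, -2.145, 0.004]
ft_force: [0.9, 0.7, -0.1]
grip_width: 0.516
grip_force: 0.0
```

Run:
```python
from h import *
s=st(); im,c=snap("wrist","w13"); np.save("w13.npy",c,allow_pickle=True)
```

```text
{'time': 23.6, 'position': [0.5407, 0.1024, 0.2344], 'tool_rot': [-2.2915, -2.145, 0.0035], 'ft_force': [0.9297, 0.7037, -0.1025], 'grip_width': 0.5161, 'grip_force': 0.0, 'joint_positions': [0.6872, 0.2318, -1.0511, 1.6534, 0.2028, 1.3786, -0.4581]}
```

Request:
{"fn": "move_arm", "kwargs": {
  "slide": [
    [-4,0,0],
    [-8,0,0],
    [-8,0,0],
    [-8,0,0]
  ],
  "roll": [0,0,0,0]
}}

```text
time: 24.05
position: [0.5357, 0.0239, 0.2358]
tool_rot: [-2.291, -2.148, 0.001]
ft_force: [-0.4, 0.9, 0.1]
grip_width: 0.518
grip_force: 0.0
```

Run:
```python
from h import *
s=st(); im,c=snap("wrist","w14"); np.save("w14.npy",c,allow_pickle=True)
a=cv2.imread("pics/w13.png")[100:300,180:360];b=cv2.imread("pics/w14.png")[20:220,180:360]
cv2.imwrite("pics/g.png",cv2.resize(np.hstack([a,b]),None,fx=2.2,fy=2.2,interpolation=cv2.INTER_NEAREST))
```

```text
{'time': 24.05, 'position': [0.5357, 0.0239, 0.2358], 'tool_rot': [-2.2914, -2.1479, 0.0009], 'ft_force': [-0.4207, 0.8917, 0.0527], 'grip_width': 0.5177, 'grip_force': 0.0, 'joint_positions': [0.8384, 0.1752, -1.0256, 1.6859, 0.1523, 1.3675, -0.2761]}
```

View pics/g.png

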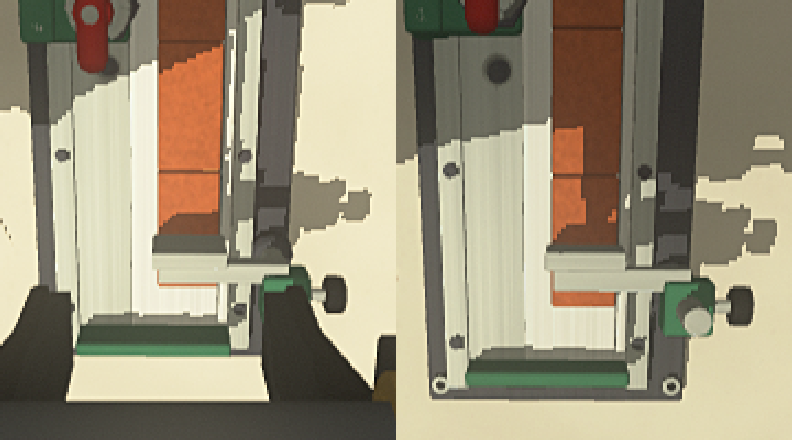

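Run:
```python
from h import *
J=np.array([.5278,.1352]); y=-.072; jr=np.array([[np.cos(y),np.sin(y)],[-np.sin(y),np.cos(y)]])
C={k:np.load(f"{k}.npy",allow_pickle=True).item() for k in("w13","w14")}
I={k:cv2.imread(f"pics/{k}.png").astype(int) for k in C}
print(I["w13"][205:226,260].sum(1),I["w14"][125:146,260].sum(1))
for n,a,b in(("face",(266.3,214.5),(266,134.5)),("joint",(266.3,177.7),(266.3,99))):
    X=tri((C["w13"],*a),(C["w14"],*b)); print(n,X,jr@(X[:2]-J))
for k,p in(("w13",[(249,214.5),(283.6,214.5)]),("w14",[(247.7,134.5),(284,134.5)])): print([np.round(jr@(onz(C[k],*q,.08)[:2]-J),4) for q in p])
# course joint & edges at z .05
for k,p in(("w13",[(252.3,150),(281,150),(266,177.7)]),("w14",[(251.4,80),(282.5,80),(266,99)])): print(k,[np.round(jr@(onz(C[k],*q,.05)[:2]-J),4) for q in p])
```

```text
[273 279 279 283 283 280 289 282 272 286 521 636 610 600 607 608 599 613
 628 620 615] [242 242 232 240 236 238 249 244 228 342 522 570 540 540 547 554 570 511
 509 573 564]
face [0.54730376 0.05849394 0.07757141] [ 0.02497129 -0.07510426]
joint [0.54983153 0.0887801  0.05133314] [ 0.0253138  -0.04471473]
[array([ 0.0082, -0.0743]), array([ 0.0421, -0.074 ])]
[array([ 0.0079, -0.0749]), array([ 0.0411, -0.0746])]
w13 [array([ 0.0108, -0.0161]), array([ 0.0398, -0.0159]), array([ 0.0251, -0.0451])]
w14 [array([ 0.0107, -0.0273]), array([ 0.0404, -0.0271]), array([ 0.025 , -0.0448])]
```

Request:
{"fn": "move_arm", "kwargs": {
  "slide": [
    [-3,0,0],
    [-7,-1,0],
    [-12,-3,0],
    [-17,-6,0],
    [-19,-9.5,0],
    [-19,-9.5,0],
    [-19,-9.5,0],
    [-19,-9.5,0]
  ],
  "roll": [0,0,0,0,0,0,0,0],
  "gripper": 6
}}

```text
time: 24.9
position: [0.4307, -0.1575, 0.2364]
tool_rot: [2.287, 2.154, 0.001]
ft_force: [0.4, -0.2, -0.3]
grip_width: 0.69
grip_force: 0.0
```

Run:
```python
from h import *
s=st(); im,c=snap("wrist","w15"); np.save("w15.npy",c,allow_pickle=True)
```

```text
{'time': 24.9, 'position': [0.4307, -0.1575, 0.2364], 'tool_rot': [2.2865, 2.154, 0.0011], 'ft_force': [0.3562, -0.2331, -0.2704], 'grip_width': 0.6898, 'grip_force': 0.0, 'joint_positions': [1.2106, -0.0999, -0.8502, 1.8548, -0.0773, 1.3529, 0.3199]}
```

Request:
{"fn": "move_arm", "kwargs": {
  "slide": [
    [-4,0,1],
    [-7,0,3],
    [-7,0,4],
    [-7,0,4],
    [-7,0,4]
  ],
  "roll": [0,0,0,0,0]
}}

```text
time: 25.45
position: [0.4262, -0.2276, 0.1964]
tool_rot: [-2.287, -2.153, -0.002]
ft_force: [-0.6, 1.0, 0.2]
grip_width: 0.69
grip_force: 0.0
```

Run:
```python
from h import *
s=st(); im,c=snap("wrist","w16"); np.save("w16.npy",c,allow_pickle=True)
for k in("w15","w16"):
    I=cv2.imread(f"pics/{k}.png"); h=cv2.cvtColor(I,cv2.COLOR_BGR2HSV)
    m=cv2.inRange(h,(3,120,60),(16,255,255)); cc=np.load(k+".npy",allow_pickle=True).item()
    for q in cv2.findContours(m,cv2.RETR_EXTERNAL,cv2.CHAIN_APPROX_NONE)[0]:
        if cv2.contourArea(q)>1000:
            msk=np.zeros(m.shape,np.uint8); cv2.drawContours(msk,[q],-1,255,-1); v=h[...,2][msk>0]
            th,_=cv2.threshold(v,0,255,cv2.THRESH_OTSU); t=((h[...,2]>th)&(msk>0)).astype(np.uint8)
            t=cv2.morphologyEx(t,cv2.MORPH_OPEN,np.ones((3,3)))
            tc=max(cv2.findContours(t,cv2.RETR_EXTERNAL,cv2.CHAIN_APPROX_NONE)[0],key=cv2.contourArea)
            print(k,cv2.boundingRect(q),th,cv2.contourArea(q),cv2.contourArea(tc)); b=cv2.boxPoints(cv2.minAreaRect(tc)); print(np.round(b,1).tolist())
            P=np.array([onz(cc,*p,.024) for p in b])[:,:2]; e=[np.linalg.norm(P[i]-P[i-1]) for i in range(4)]; print(np.round(P,4).tolist(),np.round(e,4),P.mean(0))
a=cv2.imread("pics/w16.png")
```

```text
{'time': 25.45, 'position': [0.4262, -0.2276, 0.1964], 'tool_rot': [-2.2867, -2.153, -0.0019], 'ft_force': [-0.6401, 1.037, 0.2415], 'grip_width': 0.6904, 'grip_force': 0.0, 'joint_positions': [1.2504, 0.0121, -0.8094, 1.8633, 0.0076, 1.2703, 0.3785]}
w15 (223, 170, 31, 52) 153.0 1193.0 1143.5
[[222.39999389648438, 174.10000610351562], [247.60000610351562, 170.89999389648438], [253.60000610351562, 218.8000030517578], [228.39999389648438, 222.0]]
[[0.3925, -0.1723], [0.4209, -0.1703], [0.4241, -0.2281], [0.3944, -0.2303]] [0.0581 0.0285 0.0579 0.0297] [ 0.40799798 -0.20023789]
w16 (217, 109, 37, 64) 152.0 1759.5 1684.0
[[217.0, 113.30000305175781], [246.89999389648438, 110.0], [253.5, 169.5], [223.60000610351562, 172.8000030517578]]
[[0.3926, -0.1722], [0.421, -0.1708], [0.4237, -0.2288], [0.3938, -0.2305]] [0.0583 0.0284 0.0581 0.03  ] [ 0.4077735  -0.20055097]
```

Request:
{"fn": "move_arm", "kwargs": {
  "slide": [
    [1.5,-1,2],
    [2.6,-2.0,5],
    [2.6,-2.0,9],
    [2.6,-2.0,12],
    [2.6,-2.0,14],
    [2.6,-2.0,14],
    [2.6,-2.0,14]
  ],
  "roll": [-0.05,-0.1,-0.1,-0.1,-0.1,-0.1,-0.1],
  "squeeze": 20
}}

```text
time: 26.2
position: [0.4076, -0.2021, 0.0574]
tool_rot: [2.179, 2.262, 0.001]
ft_force: [-0.3, 0.8, 0.3]
grip_width: 0.686
grip_force: 0.0
```

Run:
```python
from h import *
from scipy.spatial.transform import Rotation as Ro
s=st(); T=Ro.from_rotvec(s["tool_rot"]).as_matrix(); d=np.array([.4081,-.2007,.004])-s["position"]; print(np.round(T.T@d*100,2), 1.613-np.arctan2(T[1,0],T[0,0]))
```

```text
{'time': 26.2, 'position': [0.4076, -0.2021, 0.0574], 'tool_rot': [2.1785, 2.2619, 0.0007], 'ft_force': [-0.3252, 0.8372, 0.2904], 'grip_width': 0.6862, 'grip_force': 0.0, 'joint_positions': [1.2069, 0.1258, -0.8343, 2.0814, 0.1124, 0.9771, 0.3512]}
[0.14 0.05 5.34] 0.004636370635035858
```

Request:
{"fn": "move_arm", "kwargs": {
  "slide": [
    [0.1,0,2],
    [0.1,0,4],
    [0.1,0,5],
    [0.1,0,5.3],
    [0.1,0,5.3],
    [0.1,0,5.3]
  ],
  "roll": [0,0,0,0,0,0]
}}

```text
time: 26.8
position: [0.4074, -0.202, 0.0044]
tool_rot: [2.18, 2.26, 0.0]
ft_force: [0.2, 0.4, 0.1]
grip_width: 0.689
grip_force: 0.0
```

Request:
{"fn": "move_arm", "kwargs": {
  "slide": [
    [0,0,0],
    [0,0,0],
    [0,0,0],
    [0,0,0],
    [0,0,0],
    [0,0,0]
  ],
  "roll": [0,0,0,0,0,0],
  "gripper": 2,
  "squeeze": 20
}}

```text
time: 27.4
position: [0.4067, -0.2016, 0.0035]
tool_rot: [2.181, 2.261, 0.0]
ft_force: [0.4, -0.1, 0.9]
grip_width: 0.341
grip_force: 20.0
```

Request:
{"fn": "move_arm", "kwargs": {
  "slide": [
    [0,0,-1],
    [0,0,-4],
    [0,0,-8],
    [0,0,-12],
    [0,0,-12],
    [0,0,-12]
  ],
  "roll": [0,0,0,0,0,0]
}}

```text
time: 28.0
position: [0.4069, -0.202, 0.1244]
tool_rot: [2.179, 2.259, -0.001]
ft_force: [-0.7, 0.9, -1.6]
grip_width: 0.342
grip_force: 20.0
```

```bash
cat > hold.py <<'E'
from h import *
import sys
from scipy.spatial.transform import Rotation as Ro
k=sys.argv[1]; s=st(); im,c=snap("wrist",k); np.save(k+".npy",c,allow_pickle=True)
T=Ro.from_rotvec(s["tool_rot"]).as_matrix(); p=np.array(s["position"])
h=cv2.cvtColor(im,cv2.COLOR_RGB2HSV); m=cv2.inRange(h,(3,110,40),(16,255,255))
cs=[q for q in cv2.findContours(m,cv2.RETR_EXTERNAL,cv2.CHAIN_APPROX_NONE)[0] if cv2.contourArea(q)>300]
for q in cs: print(cv2.boundingRect(q))
for u in (235,245,255,265,275):
    w=np.where(m[150:330,u])[0]+150
    print(u,(w.min(),w.max()) if len(w) else None, h[w.min()-1:w.min()+40:3,u,2] if len(w) else "")
zt=p[2]+.0205
print("expected top edge rows", [np.round(proj(c,p+T@np.array([a+.0297,0,-.0205])),1).tolist() for a in(-.002,0,.002)],"bottom", np.round(proj(c,p+T@np.array([.0297,0,.0035])),1))
J=np.array([.5278,.1352]); y=-.072; jr=np.array([[np.cos(y),np.sin(y)],[-np.sin(y),np.cos(y)]])
g=jr.T@np.array([.0251,-.0435])+J
print("goal",g,"tool delta cm",np.round(T.T@np.array([*(g-p[:2]),0])*100,2),"roll",-(1.5708-.072-np.arctan2(T[1,0],T[0,0])))
E
python3 hold.py w17
```

```text
{'time': 28.0, 'position': [0.4069, -0.202, 0.1244], 'tool_rot': [2.1795, 2.2591, -0.0014], 'ft_force': [-0.7096, 0.9188, -1.6217], 'grip_width': 0.3422, 'grip_force': 20.0, 'joint_positions': [1.2588, 0.0099, -0.8503, 2.0163, 0.0102, 1.1167, 0.44]}
(225, 313, 69, 16)
(386, 213, 52, 43)
(222, 192, 67, 90)
235 (np.int64(192), np.int64(319)) [139 107 105 105 106 116 126 126 129 124 121 120 121 123]
245 (np.int64(192), np.int64(319)) [141 103 107 101 101 114 127 124 125 122 118 118 119 118]
255 (np.int64(192), np.int64(319)) [139 105 103 102 103 110 116 123 119 118 121 119 117 117]
265 (np.int64(192), np.int64(319)) [137 102 103 103 101 113 121 122 126 124 121 120 120 121]
275 (np.int64(192), np.int64(321)) [139 104  99 104 103 109 120 123 121 120 120 120 116 118]
expected top edge rows [[256.6, 213.3], [256.6, 209.0], [256.6, 204.7]] bottom [256.5 192. ]
goal [0.54970567 0.09000706] tool delta cm [28.67 15.32 -0.05] roll 0.10786435630334146
```

Request:
{"fn": "move_arm", "kwargs": {
  "slide": [
    [1.5,0.8,-2],
    [4.5,2.4,-4],
    [8.5,4.5,-4],
    [12.5,6.7,-4],
    [16.5,8.8,-4],
    [20.5,10.9,-4],
    [24.5,13.1,-4],
    [27.5,14.7,-4],
    [28.9,15.3,-4],
    [28.9,15.3,-4],
    [28.9,15.3,-4],
    [28.9,15.3,-4]
  ],
  "roll": [0,0.02,0.05,0.08,0.108,0.108,0.108,0.108,0.108,0.108,0.108,0.108]
}}

```text
time: 29.25
position: [0.5484, 0.091, 0.1624]
tool_rot: [-2.302, -2.138, 0.003]
ft_force: [0.5, -0.1, -0.7]
grip_width: 0.34
grip_force: 20.0
```

```bash
python3 hold.py w18
```

```text
{'time': 29.25, 'position': [0.5484, 0.091, 0.1624], 'tool_rot': [-2.3015, -2.1378, 0.0033], 'ft_force': [0.5349, -0.1228, -0.6966], 'grip_width': 0.3398, 'grip_force': 19.9998, 'joint_positions': [0.7041, 0.3296, -1.0785, 1.7376, 0.3047, 1.2599, -0.5212]}
(454, 324, 43, 41)
(225, 313, 61, 7)
(185, 59, 25, 74)
(222, 31, 68, 251)
235 (np.int64(192), np.int64(319)) [177  96  93  94  97 105 121 121 123 124 117 118 119 121]
245 (np.int64(150), np.int64(319)) [115 118 124 119 119 119 118 115 112 219 214 222 224 118]
255 (np.int64(150), np.int64(319)) [116 121 115 121 119 123 111 229 222 217 210 217 223 119]
265 (np.int64(150), np.int64(319)) [117 119 120 119 113 223 213 217 211 206 210 217 219 118]
275 (np.int64(150), np.int64(319)) [117 113 116 183 175 163 154 148 148 147 139 135 132 113]
expected top edge rows [[256.5, 213.2], [256.5, 208.9], [256.5, 204.6]] bottom [256.3 191.9]
goal [0.54970567 0.09000706] tool delta cm [-0.09  0.14 -0.  ] roll -0.001737763841950457
```

Request:
{"fn": "move_arm", "kwargs": {
  "slide": [
    [0.1,0.14,2],
    [0.1,0.14,5],
    [0.1,0.14,8],
    [0.1,0.14,9.8],
    [0.1,0.14,10.5],
    [0.1,0.14,10.5],
    [0.1,0.14,10.5]
  ],
  "roll": [0,0,0,0,0,0,0]
}}

```text
time: 30.0
position: [0.5514, 0.0938, 0.0595]
tool_rot: [2.299, 2.139, 0.002]
ft_force: [0.0, -0.4, 0.5]
grip_width: 0.341
grip_force: 20.0
```

```bash
python3 hold.py w19 | grep -E "time|goal"
python3 - <<'E'
import cv2
a=cv2.imread("pics/w19.png"); cv2.imwrite("pics/w19c.png",a[120:384,130:400])
E
```

```text
{'time': 30.0, 'position': [0.5514, 0.0938, 0.0595], 'tool_rot': [2.2994, 2.139, 0.0023], 'ft_force': [0.0445, -0.3756, 0.481], 'grip_width': 0.3412, 'grip_force': 19.9999, 'joint_positions': [0.6171, 0.4531, -0.9997, 1.8358, 0.4296, 1.0868, -0.6149]}
goal [0.54970567 0.09000706] tool delta cm [-0.39 -0.14 -0.  ] roll -0.0002539431827088823
```

Request:
{"fn": "move_arm", "kwargs": {
  "slide": [
    [0,-0.07,0.2],
    [-0.1,-0.14,0.45],
    [-0.2,-0.14,0.45],
    [-0.3,-0.14,0.45],
    [-0.4,-0.14,0.45],
    [-0.45,-0.14,0.45],
    [-0.45,-0.14,0.45]
  ],
  "roll": [0,0,0,0,0,0,0]
}}

```text
time: 30.75
position: [0.5488, 0.0892, 0.0538]
tool_rot: [2.3, 2.14, -0.0]
ft_force: [-0.0, -0.4, -0.6]
grip_width: 0.339
grip_force: 20.0
```

```bash
python3 hold.py w20 | grep -E "time|goal"
```

```text
{'time': 30.75, 'position': [0.5488, 0.0892, 0.0538], 'tool_rot': [2.3002, 2.1398, -0.0001], 'ft_force': [-0.0402, -0.3751, -0.621], 'grip_width': 0.3394, 'grip_force': 19.9999, 'joint_positions': [0.624, 0.4548, -0.9966, 1.8466, 0.4323, 1.0768, -0.6104]}
goal [0.54970567 0.09000706] tool delta cm [ 0.09  0.08 -0.  ] roll -0.0002134163049634097
```

Request:
{"fn": "move_arm", "kwargs": {
  "slide": [
    [0,0.08,0],
    [-0.05,0.08,0],
    [-0.1,0.08,0],
    [-0.1,0.08,0],
    [-0.1,0.08,0]
  ],
  "roll": [0,0,0,0,0]
}}

```text
time: 31.3
position: [0.5495, 0.0882, 0.0538]
tool_rot: [2.3, 2.14, -0.0]
ft_force: [-0.0, -0.0, -0.6]
grip_width: 0.341
grip_force: 20.0
```

Request:
{"fn": "move_arm", "kwargs": {
  "slide": [
    [-0.04,0,0],
    [-0.07,0,0],
    [-0.07,0,0],
    [-0.07,0,0]
  ],
  "roll": [0,0,0,0]
}}

```text
time: 31.7
position: [0.5494, 0.0879, 0.0538]
tool_rot: [-2.3, -2.14, -0.001]
ft_force: [-0.4, 0.4, -1.4]
grip_width: 0.343
grip_force: 20.0
```

Request:
{"fn": "move_arm", "kwargs": {
  "slide": [
    [0,0,0.05],
    [0,0,0.05],
    [0,0,0.05]
  ],
  "roll": [0,0,0]
}}

```text
time: 32.0
position: [0.5496, 0.0878, 0.0535]
tool_rot: [2.3, 2.14, 0.001]
ft_force: [-0.1, 1.6, 0.8]
grip_width: 0.339
grip_force: 20.0
```

Request:
{"fn": "move_arm", "kwargs": {
  "slide": [
    [0,0,0],
    [0,0,0],
    [0,0,0],
    [0,0,0],
    [0,0,0],
    [0,0,-0.5],
    [0,0,-2],
    [0,0,-5],
    [0,0,-9],
    [3,0,-13],
    [6,0,-17],
    [6,0,-17],
    [6,0,-17]
  ],
  "roll": [0,0,0,0,0,0,0,0,0,0,0,0,0],
  "gripper": 5
}}

```text
time: 33.3
position: [0.5541, 0.1487, 0.2253]
tool_rot: [2.296, 2.141, 0.003]
ft_force: [-0.1, -1.0, -0.3]
grip_width: 0.574
grip_force: 0.0
```

Run:
```python
from h import *
s=st(); im,c=snap("wrist","w21"); np.save("w21.npy",c,allow_pickle=True)
cv2.imwrite("pics/w21c.png",cv2.resize(im[60:310,160:370,::-1],None,fx=2.3,fy=2.3))
```

```text
{'time': 33.3, 'position': [0.5541, 0.1487, 0.2253], 'tool_rot': [2.2959, 2.1412, 0.0033], 'ft_force': [-0.1193, -1.0171, -0.3314], 'grip_width': 0.5735, 'grip_force': 0.0, 'joint_positions': [0.6062, 0.3254, -1.1045, 1.6163, 0.2966, 1.3805, -0.6029]}
```

View pics/w21c.png

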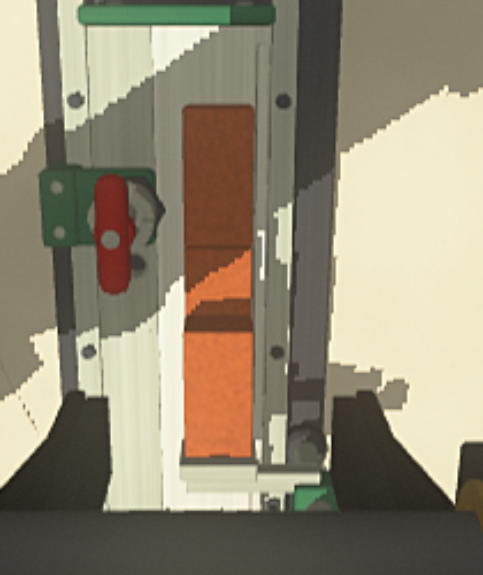

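Run:
```python
from h import *
J=np.array([.5278,.1352]); y=-.072; jr=np.array([[np.cos(y),np.sin(y)],[-np.sin(y),np.cos(y)]])
c=np.load("w21.npy",allow_pickle=True).item()
for z,P in((.074,[(240.4,203.5),(270,203.5),(240.4,257),(270,257)]),(.05,[(239.8,106),(270,106),(255,167),(240,185),(269.5,185)])):
    print(z,[np.round(jr@(onz(c,*p,z)[:2]-J),4).tolist() for p in P])
```

```text
0.074 [[0.011, -0.0145], [0.0394, -0.0145], [0.0104, -0.072], [0.0403, -0.0719]]
0.05 [[0.0104, 0.075], [0.039, 0.0751], [0.0249, 0.0156], [0.0097, -0.0032], [0.0397, -0.0032]]
```

```bash
python3 -c "
from bench import workorder
print(workorder.close_job())"
```

```text
the job is handed in; nothing more can be done
None
```

The job is handed in at about 33 s. The bed is locked at its second hole with the handle back and the pin home. The full block lies on the first course against the gauge blade; by the last picture it is within about 1 mm of its place and the course blocks I could check have not shifted. The verdict was not shown to me.

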